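# Select circular motion on the shaking water bath

## Task

Set the shaking water bath to circular motion: with the fingertips, push its upright selector lever along the slots of the gate and fully home into the slot marked by the raised ring, without pushing it into any of the other three marked slots on the way. Only push the lever, do not pull it up; leave the bottles, jar and other loose things where they stand, and finish clear of everything.

Things in the scene. Friction and masses are not known exactly. Their poses are not given: they have to be found in the camera images.
- shaker: white shaking water bath, fixed to the bench: casing x -115 to 175, y -342 to 118 mm, deck 96 mm above the bench; a steel tank with small flasks (tops 180 mm above the bench) fills y -330 to -150. Origin on the bench surface straight under the centre of the selector gate; x points away from the operator (turned with the machine), y to the left, z up
- gate: flat aluminium gate plate on the deck, 180 (x) by 170 mm (y), top 110 mm above the bench; its origin and axes are those of shaker. Slots 22 mm wide: three columns along x at y = -50, 0, 50 mm, joined by one cross slot along y at x = 0. The lever's axis can go to x = +-40 mm in each column, with 5 mm side play in any slot; the plate blocks it elsewhere. Only the four outer slots have marks
- lever_grip (a point): point on the axis of the selector lever at half height of its grip, 165 mm above the bench. The lever always stays upright: a steel stem 12 mm in diameter through the gate, with a black cylindrical grip 26 mm in diameter from 138 to 193 mm above the bench. It starts somewhere along the middle column
- cross (a joint): lever position along the machine's y (m), 0 in the middle column, +0.05 in the left one, -0.05 in the right one; slides against about 2 N of friction and stays where it is left
- row (a joint): lever position along the machine's x (m), 0 in the cross slot, +0.04 home in a far slot, -0.04 home in a near slot; slides against about 2 N of friction and stays where it is left
- lift (a joint): how far the lever is pulled up (m), 0 when down; a spring holds it down with about 6 N
- mark_ring: raised black ring on the gate plate, 30 mm outside, 18 mm inside diameter, 5 mm tall: the mark of circular motion. Origin at its centre, underside, at x = +-72, y = +-50 mm of gate, just beyond the closed end of one of the four outer slots (which one varies); the axis of a lever that is home in its slot is 32 mm from it horizontally, towards the cross slot
- mark_disc: raised black mark on the gate plate, a solid disc, 30 mm across, 5 mm tall: the mark of another motion, placed like the ring at its own slot
- mark_bar: raised black mark on the gate plate, a single straight bar, 32 x 9 mm, 5 mm tall: the mark of another motion, placed like the ring at its own slot
- mark_cross: raised black mark on the gate plate, a cross of two bars, 32 mm across, 5 mm tall: the mark of another motion, placed like the ring at its own slot
- jar: small closed glass jar, 34 mm across, 50 mm tall, standing on the machine's deck behind the gate; loose, to be left alone; origin at its underside
- beaker: glass beaker, 64 mm across, 85 mm tall, on the bench left of the machine; loose, to be left alone; origin at its underside
- wash_bottle: white wash bottle with a bent spout, 66 mm across, 205 mm tall, on the bench left of the machine; loose, to be left alone; origin at its underside
- tape_roll: paper tape roll lying flat, 84 mm across, 25 mm tall; loose, to be left alone; origin at its underside
- clock: small black bench clock, 45 x 85 x 70 mm; loose, to be left alone; origin at its underside
- spatula: steel weighing spoon, 160 mm long, lying on the bench between the robot and the machine; loose, to be left alone; origin at its underside
- amber: amber bottle, 72 mm across, 150 mm tall; loose, to be left alone; origin at its underside

How it is judged:
By the outcome, as a careful person would: the job done as asked, in the order asked, and still so for the second after the job is handed in, with the robot touching nothing.
It also fails if it takes over 45 s, if anything falls off the work surface, if the arm or the gripper's body presses on something with over 40 N, if the wrist force passes 120 N, or if a joint passes its speed limit or range.

## Robot

A 6-joint arm with a two-finger parallel gripper is mounted at the origin on the work surface. World frame = base frame: x ahead of the robot, y to its left, z up, the work surface at z = 0. Lengths are in mm, angles in rad, forces in N, time in s.
With the tool pointing down it reaches from about 275 to 750 mm from the base axis. Payload 10.2 kg.
Tool frame: the origin (TCP) lies on the front face of the gripper's body, between the roots of the fingers; the fingertips stand 64 mm ahead of it and the grasp point (between the pads) lies 45 mm ahead of it; x points along the fingers, y is the direction in which the jaws open and shut, and the axes are right-handed (so a half turn about x gives the same grasp; the last joint's range is limited). The gripper opens to 88 mm and grips with 3 to 60 N. Pads are 18 mm wide; open, the fingers measure 123 mm over their backs; the gripper's body (75 mm by 187 mm) begins 45 mm behind the grasp point.
Start: joints at [0.972, 0.313, 1.498, -0, 1.331, -0.223], TCP at [192.697, 488.364, 302.72] pointing down, gripper open.
Joint ranges: [-2.94, 2.94], [-0.97, 2.17], [0.19, 2.56], [-1.23, 4.37], [0.02, 3.11], [-2.88, 2.88]. Speed limits (rad/s): [2.39, 2.39, 3.01, 3.14, 3.14, 3.14].

## Interface

Orientations are given as a unit quaternion [x, y, z, w].
In Python, from plant import state, read_camera, camera_info, sign_off gives the robot as it stands.
- The arm moves only by the shell command python3 -m crank 'ROWS' [OPENING]. ROWS is JSON, a list of rows, each an object of numbers: "tx", "ty", "tz": the shift along the tool's x, y, z in m; "twist": the turn about the tool's x in rad. In form: [{"tx": .., "ty": .., "tz": .., "twist": ..}, ...]. A call has 1 to 12 rows; each row shifts and turns the commanded pose from where the row before left it, along the tool's axes as they then stand; what a row does not reach is not made up. A row lasts 1/8 s, in which the tool goes at most 62.5 mm and 10.7 degrees, less where a joint would pass 70% of its speed; a pose out of reach is approached as far as the arm can. A call with a gripper value outside its range is refused whole. OPENING is the finger opening in m, from 0 to 0.0881, set as the call begins (- or left out, the last holds). The fingers move at their own pace and stop on an object; the grip force is fixed at half the most. Time passes only in rows, so rows that do not move let the fingers close. It gives the time, the measured TCP pose, the force and the opening at its end, in the units of the state.
- state(): the state, without advancing time (a new reading comes with each control period).
- read_camera(name): name is "scene" or "top" or "wrist"; returns (picture, depth): 420x560x3 uint8, red, green, blue; 420x560 float32, mm along the optical axis (not along the pixel's ray), 0 where there is no reading.
- camera_info(name): a dict with "fx", "fy", "cx", "cy" (pixels), "dist_coeffs" ([k1, k2, p1, p2, k3] as OpenCV has them; the pictures are not rectified), "origin" and "orientation" of the camera in the world; the wrist camera has in their place "T_tool_cam" (4x4, takes a point from camera to tool coordinates, whose origin is the TCP and whose axes are the tool frame's). Camera axes: x right, y up, looking along -z (the intrinsics and any distortion apply to the point x, -y, -z); pixel columns grow to the right and rows downward; lengths in mm; the calibration is good to about 2 mm. A picture is of the moment at which its call begins: read the wrist's pose just before it. camera_info takes no time and is no camera call.
- sign_off(): hands the job in, once; it reports no verdict.
The state is a dict: "t": time; "q": joint angles; "qvel": joint speeds; "tau": joint torques, N m; "position": TCP position; "eef_rot": TCP orientation; "wrist_force": force on the tool from outside, world axes, zero at the start; "ft_torque": the same for the moment, N m; "finger_gap": finger opening in mm.
Only numpy, scipy, OpenCV 4.12 (cv2) and the standard library are available. Lean on these libraries where they do the work, as an engineer would, in place of code of your own. Each camera call takes 0.05 s, during which the arm holds its last target.

## Working session

There is one attempt and no reset: what is moved stays moved. The work goes in short steps, Python scripts to look and compute and a shell command to move; the robot and the scene stay as the last step left them, time stands still between calls to the robot, and variables do not carry over. Pictures are saved under pics/ and viewed, and the job is handed in when it is done.

```bash
mkdir -p pics; ls
cat > h.py <<'E'
import numpy as np, cv2, json
from plant import state, read_camera, camera_info, sign_off
from scipy.spatial.transform import Rotation as R
def K(i): return np.array([[i['fx'],0,i['cx']],[0,i['fy'],i['cy']],[0,0,1.]])
def pose(i):
    o=np.array(i['orientation'],float)
    M=R.from_quat(o).as_matrix() if o.size==4 else o.reshape(3,3)
    return M,np.array(i['origin'],float)
def ray(i,u,v,MP=None):
    M,o=MP or pose(i)
    p=cv2.undistortPoints(np.array([[[u,v]]],float),K(i),np.array(i['dist_coeffs'],float))[0,0]
    return o,M@np.array([p[0],-p[1],-1.])
def onplane(i,u,v,z,MP=None):
    o,d=ray(i,u,v,MP); return o+d*(z-o[2])/d[2]
def proj(i,P,MP=None):
    M,o=MP or pose(i)
    c=(np.array(P,float).reshape(-1,3)-o)@M; c=c*[1,-1,-1]
    return cv2.projectPoints(c,np.zeros(3),np.zeros(3),K(i),np.array(i['dist_coeffs'],float))[0][:,0]
def wristMP(i,s):
    T=np.array(i['T_tool_cam'],float); Rt=R.from_quat(s['eef_rot']).as_matrix()
    return Rt@T[:3,:3], Rt@T[:3,3]+np.array(s['position'])
E
python3 - <<'E'
from h import *
print(state())
for n in ['top','scene','wrist']:
    s=state(); p,d=read_camera(n); i=camera_info(n); print(n,i)
    cv2.imwrite(f'pics/{n}0.png',p[:,:,::-1]); np.savez(f'{n}0.npz',p=p,d=d)
E
```

```text
pics
{'t': 0.0, 'q': array([ 9.71576837e-01,  3.13448337e-01,  1.49844209e+00,  1.91758377e-05,
        1.33099626e+00, -2.23386647e-01]), 'qvel': array([ 0.00022546, -0.0001027 ,  0.00209625, -0.0028014 , -0.00077578,
       -0.00142397]), 'tau': array([-6.64945055e-04, -4.02222168e+01, -2.52262545e+01,  6.93886983e-02,
        3.53142468e-02, -1.28228985e-04]), 'position': array([192.6047529 , 488.21407835, 302.15998114]), 'eef_rot': array([ 0.13168115,  0.6948471 , -0.1325146 ,  0.6944692 ]), 'wrist_force': array([ 0.39936034,  0.37694075, -0.20561606]), 'ft_torque': array([-0.00704658,  0.01148603, -0.00373354]), 'finger_gap': 88.21281356490782}
top {'fx': 528.5520243136815, 'fy': 528.5520243136815, 'cx': 280.01872172797874, 'cy': 204.77871717087038, 'dist_coeffs': array([-0.05677842,  0.        ,  0.        ,  0.        ,  0.        ]), 'origin': array([ 462.82167785,  206.8125526 , 1057.83895054]), 'orientation': array([-0.02688788,  0.0499776 ,  0.71443614, -0.69739536])}
scene {'fx': 449.8601693431028, 'fy': 449.8601693431028, 'cx': 281.81185447975895, 'cy': 209.26524053711776, 'dist_coeffs': array([0.0012758, 0.       , 0.       , 0.       , 0.       ]), 'origin': array([977.86260661, -78.22715471, 686.82910885]), 'orientation': array([0.31111204, 0.16670795, 0.43639749, 0.82763216])}
wrist {'fx': 316.8026338249801, 'fy': 316.8026338249801, 'cx': 282.9875921808635, 'cy': 208.18026957376316, 'dist_coeffs': array([-0.07345213,  0.        ,  0.        ,  0.        ,  0.        ]), 'T_tool_cam': array([[ 2.33381278e-04,  3.19642067e-01, -9.47538334e-01,
        -8.20087100e+01],
       [ 9.99999849e-01,  3.96869299e-04,  3.80182366e-04,
        -6.50548781e-01],
       [ 4.97571151e-04, -9.47538280e-01, -3.19641926e-01,
        -8.31990991e+01],
       [ 0.00000000e+00,  0.00000000e+00,  0.00000000e+00,
         1.00000000e+00]])}
```

View pics/top0.png

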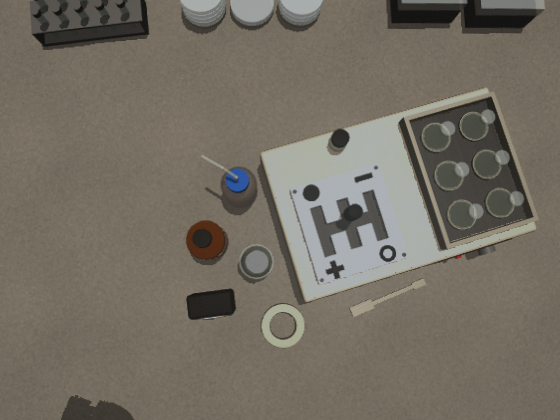

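View pics/scene0.png

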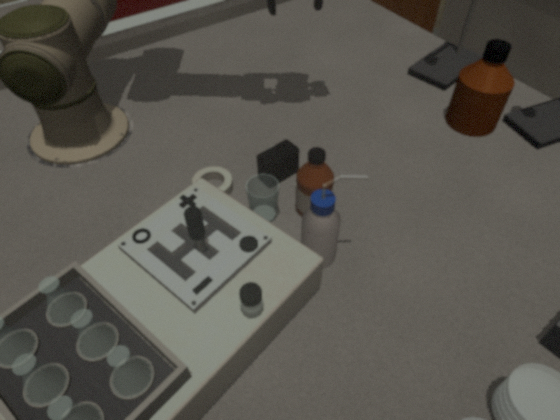

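View pics/wrist0.png

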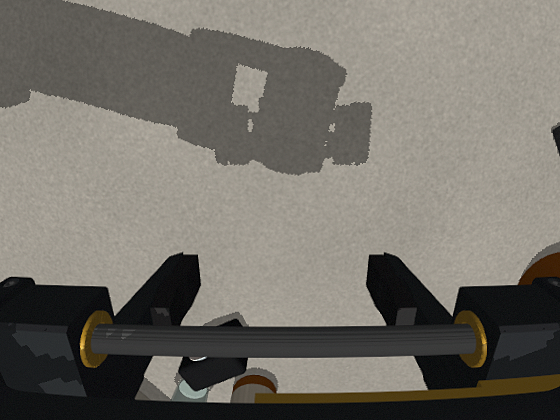

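The top view shows the ring at (387,253), near right. The cross is at (335,269) near left, the disc at (311,192) far left and the bar at (364,177) far right. The lever's grip is around (353,212). Next I'll measure these positions.

Run:
```python
from h import *
i=camera_info('top'); p=np.load('top0.npz')['p']; d=np.load('top0.npz')['d']
g=p.max(2).astype(np.uint8)
big=cv2.resize(p[150:300,250:430,::-1],None,fx=4,fy=4,interpolation=cv2.INTER_CUBIC); cv2.imwrite('pics/topzoom.png',big)
n,l,st,c=cv2.connectedComponentsWithStats((g<45).astype(np.uint8))
for k in range(1,n):
    if st[k,4]>20 and 280<c[k,0]<420 and 110<c[k,1]<290: print(st[k],c[k])
# refine marks: bbox centres
src=[];dst=[]
for name,(u,v),G in [('ring',(387,253),(-72,-50)),('cross',(335,269),(-72,50)),('disc',(311,192),(72,50)),('bar',(364,177),(72,-50))]:
    w=g[v-12:v+13,u-12:u+13]; m=(w<70); ys,xs=np.nonzero(m); 
    uu,vv=u-12+xs.mean(),v-12+ys.mean(); P=onplane(i,uu,vv,115); print(name,uu,vv,m.sum(),P)
    src.append(G);dst.append(P[:2])
src=np.array(src,float);dst=np.array(dst)
A=cv2.estimateAffinePartial2D(src,dst)[0]
# rigid
sc=src-src.mean(0);dc=dst-dst.mean(0);th=np.arctan2((sc[:,0]*dc[:,1]-sc[:,1]*dc[:,0]).sum(),(sc*dc).sum())
c,s=np.cos(th),np.sin(th);Rm=np.array([[c,-s],[s,c]]);t=dst.mean(0)-Rm@src.mean(0)
print('th',th,'t',t,'res',dst-(src@Rm.T+t),np.hypot(*A[:,0]))
np.savez('gate.npz',Rm=Rm,t=t,th=th)
```

```text
[332 130  17  17 120] [339.63333333 136.58333333]
[344 208  13  13  71] [348.01408451 215.22535211]
ring 387.57142857142856 252.89523809523808 105 [474.28966447 -16.12413373 115.        ]
cross 334.73809523809524 269.42063492063494 126 [447.53696551  80.20648223 115.        ]
disc 310.8645833333333 192.61458333333334 192 [586.24563603 118.41577466 115.        ]
bar 363.14285714285717 177.25714285714287 70 [612.34694217  22.21112007 115.        ]
th 0.2692022165248893 t [530.10480204  51.17731081] res [[ 0.29354247  0.04702258]
 [ 0.13709066 -0.02069982]
 [ 0.03215394 -0.11000327]
 [-0.46278706  0.0836805 ]] 0.9974659531213466
```

View pics/topzoom.png

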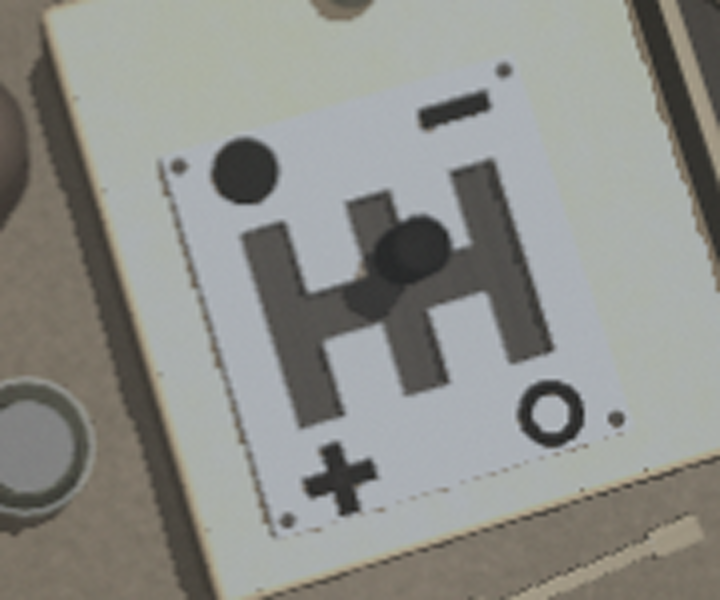

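The zoomed view confirms the ring is near right, with the grip's top disc centred at about zoom (420,243). That corresponds to pixel (354.8,210.5).

Run:
```python
from h import *
i=camera_info('top'); g=np.load('gate.npz'); Rm,t=g['Rm'],g['t']
P=onplane(i,354.6,210.5,193); print(P,'gate',Rm.T@(P[:2]-t))
for nm,uv,z in [('jar top',(341,137),146),('flask tops near',(488,116),180),('f2',(447,128),180),('f3',(474,212),180),('wash top',(237,180),205)]:
    Q=onplane(i,*uv,z); print(nm,Q.round(),'gate',(Rm.T@(Q[:2]-t)).round())
i2=camera_info('scene'); p=np.load('scene0.npz')['p'].copy()
for x in(0,10,20,30,40):
    w=Rm@[x,0]+t; print(x,proj(i2,[[*w,193],[*w,138]]).round(1).tolist(), proj(i,[[*w,193]]).round(1).tolist())
cv2.imwrite('pics/sz.png',cv2.resize(p[170:310,110:290,::-1],None,fx=4,fy=4,interpolation=cv2.INTER_CUBIC))
s=state(); print(R.from_quat(s['eef_rot']).as_matrix().round(3))
```

```text
[544.65680763  54.14625252 193.        ] gate [14.81751866 -1.0082769 ]
jar top [680.  65. 146.] gate [148. -27.]
flask tops near [ 706. -190.  180.] gate [ 105. -279.]
f2 [ 685. -115.  180.] gate [ 105. -202.]
f3 [ 539. -153.  180.] gate [ -46. -199.]
wash top [598. 247. 205.] gate [117. 171.]
0 [[184.7, 205.3], [190.6, 228.7]] [[356.7, 219.2]]
10 [[189.3, 208.5], [194.9, 231.9]] [[354.9, 213.5]]
20 [[193.9, 211.9], [199.3, 235.2]] [[353.1, 207.7]]
30 [[198.6, 215.2], [203.7, 238.5]] [[351.2, 201.9]]
40 [[203.4, 218.6], [208.2, 241.8]] [[349.4, 196.2]]
[[-0.001  0.367  0.93 ]
 [-0.001  0.93  -0.367]
 [-1.    -0.001 -0.   ]]
```

View pics/sz.png

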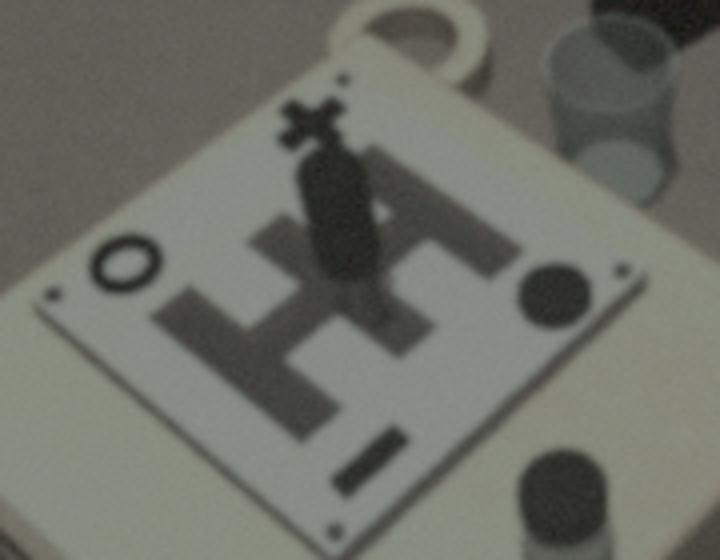

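```bash
cat > st.py <<'E'
from h import *
s=state(); g=np.load('gate.npz'); Rm,t=g['Rm'],g['t']
T=R.from_quat(s['eef_rot']).as_matrix(); p=np.array(s['position'])
tip=p+T[:,0]*64
print('t',round(s['t'],2),'tcp',p.round(1),'tip gate',(Rm.T@(tip[:2]-t)).round(1),'tip z',tip[2].round(1),'yaw err',round(float(np.arctan2(T[1,2],T[0,2])-g['th']),4),'tx',T[:,0].round(3),'F gate',(Rm.T@s['wrist_force'][:2]).round(1),s['wrist_force'][2].round(1),'gap',round(s['finger_gap'],1))
E
python3 -m crank '[{"twist":-0.161},{"twist":-0.161},{"twist":-0.161},{"twist":-0.162},{"tx":0},{"tx":0}]' 0; python3 st.py
```

```text
t 0.15 tcp [192.6 488.3 302.3] tip gate [-209.1  511.1] tip z 238.3 yaw err -0.645 tx [-0.001 -0.001 -1.   ] F gate [-0.9  1.2] 0.0 gap 88.3invalid input
```

```bash
python3 -m crank '[{"tx":0,"ty":0,"tz":0,"twist":-0.161},{"tx":0,"ty":0,"tz":0,"twist":-0.161},{"tx":0,"ty":0,"tz":0,"twist":-0.161},{"tx":0,"ty":0,"tz":0,"twist":-0.162},{"tx":0,"ty":0,"tz":0,"twist":0},{"tx":0,"ty":0,"tz":0,"twist":0}]' 0.0; python3 st.py
```

```text
t: 0.9
position: [192.7, 488.3, 302.6]
eef_rot: [-0.094, 0.701, 0.094, 0.701]
wrist_force: [-0.2, 0.2, -0.5]
finger_gap: 30.3
t 0.9 tcp [192.7 488.3 302.6] tip gate [-209.   511.2] tip z 238.6 yaw err -0.0031 tx [-0. -0. -1.] F gate [-0.1  0.3] -0.5 gap 30.3
```

```bash
python3 -m crank '[{"tx":0,"ty":-0.0426,"tz":0.022,"twist":0},{"tx":0,"ty":-0.0426,"tz":0.022,"twist":0},{"tx":0,"ty":-0.0426,"tz":0.022,"twist":0},{"tx":0,"ty":-0.0426,"tz":0.022,"twist":0},{"tx":0,"ty":-0.0426,"tz":0.022,"twist":0},{"tx":0,"ty":-0.0426,"tz":0.022,"twist":0},{"tx":0,"ty":-0.0426,"tz":0.022,"twist":0},{"tx":0,"ty":-0.0426,"tz":0.022,"twist":0},{"tx":0,"ty":-0.0426,"tz":0.022,"twist":0},{"tx":0,"ty":-0.0426,"tz":0.022,"twist":0},{"tx":0,"ty":-0.0426,"tz":0.022,"twist":0},{"tx":0,"ty":-0.0426,"tz":0.022,"twist":0}]' 0.0; python3 st.py;  python3 - <<'E'
from h import *
s=state(); p,d=read_camera('wrist'); i=camera_info('wrist'); MP=wristMP(i,s)
g=np.load('gate.npz'); Rm,t=g['Rm'],g['t']
for x in (5,10,15,20): print(x,proj(i,[[*(Rm@[x,0]+t),193]],MP))
T=R.from_quat(s['eef_rot']).as_matrix()
print('tip',proj(i,[np.array(s['position'])+T@[64,0,0]],MP))
cv2.imwrite('pics/w1.png',p[:,:,::-1])
E
```

```text
t: 2.4
position: [584.1, 64.5, 302.7]
eef_rot: [-0.094, 0.701, 0.094, 0.701]
wrist_force: [0.5, 0.1, -0.1]
finger_gap: 0.6
t 2.4 tcp [584.1  64.5 302.7] tip gate [55.6 -1.5] tip z 238.7 yaw err -0.0026 tx [-0.  0. -1.] F gate [0.5 0. ] -0.1 gap 0.6
5 [[286.41263849 158.976574  ]]
10 [[286.41180242 167.09099322]]
15 [[286.41065214 175.0844343 ]]
20 [[286.40920395 182.95734903]]
tip [[284.41536364 270.56400989]]
```

View pics/w1.png

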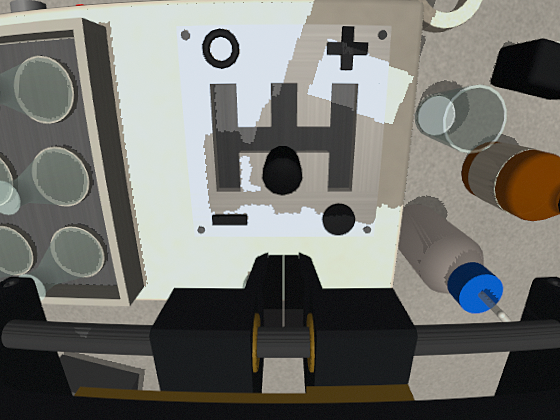

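Wrist view: the lever's top disc is centred at about (282,176), which puts it at gate x ≈ 15.5, y ≈ -2. The closed fingers at (284,270) are clear behind it. Next I'll descend and push toward the cross slot.

```bash
python3 -m crank '[{"tx":0.030,"ty":0.001,"tz":0,"twist":0},{"tx":0.030,"ty":0,"tz":0,"twist":0},{"tx":0.024,"ty":0,"tz":0,"twist":0},{"tx":0,"ty":0,"tz":-0.008,"twist":0},{"tx":0,"ty":0,"tz":-0.008,"twist":0},{"tx":0,"ty":0,"tz":-0.008,"twist":0},{"tx":0,"ty":0,"tz":-0.006,"twist":0},{"tx":0,"ty":0,"tz":0,"twist":0}]' 0.0; python3 st.py
cat > look.py <<'E'
from h import *
import sys
s=state(); p,d=read_camera('wrist'); i=camera_info('wrist'); MP=wristMP(i,s)
cv2.imwrite(f'pics/{sys.argv[1]}w.png',p[:,:,::-1])
p,d=read_camera('top'); cv2.imwrite(f'pics/{sys.argv[1]}t.png',cv2.resize(p[150:300,250:430,::-1],None,fx=4,fy=4,interpolation=cv2.INTER_CUBIC))
g=np.load('gate.npz'); Rm,t=g['Rm'],g['t']
for a in sys.argv[2:]:
    x,y=map(float,a.split(',')); print(a,proj(i,[[*(Rm@[x,y]+t),193]],MP).round(1), 'topzoom',((proj(camera_info('top'),[[*(Rm@[x,y]+t),193]])-[250,150])*4).round(0))
E
python3 look.py a -5,0 0,0 5,0 10,0
```

```text
t: 3.45
position: [553.7, 58.6, 219.3]
eef_rot: [-0.095, 0.701, 0.095, 0.701]
wrist_force: [0.6, 0.4, -0.2]
finger_gap: 0.2
t 3.45 tcp [553.7  58.6 219.3] tip gate [24.8  0.9] tip z 155.3 yaw err -0.0002 tx [ 0.001 -0.    -1.   ] F gate [0.7 0.2] -0.2 gap 0.2
-5,0 [[282.6 251.6]] topzoom [[431. 288.]]
0,0 [[282.6 263.4]] topzoom [[427. 277.]]
5,0 [[282.6 274.7]] topzoom [[423. 265.]]
10,0 [[282.6 285.8]] topzoom [[420. 254.]]
```

View pics/aw.png

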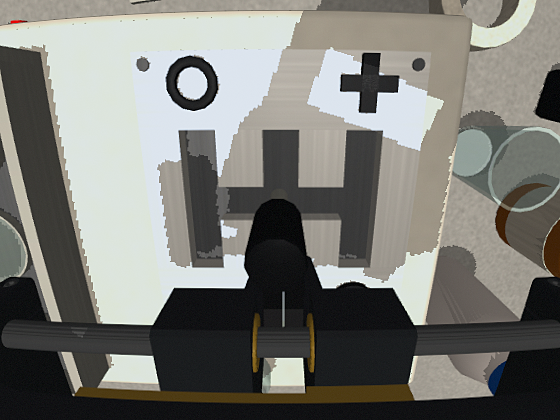

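View pics/at.png

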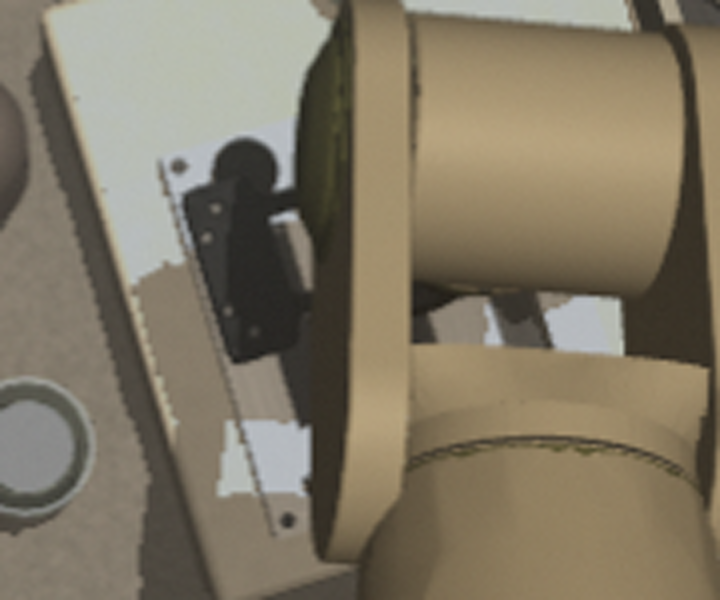

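The wrist view puts the grip's top disc near (277,267), so the lever is at x ≈ 2–3. I'll nudge it 2.5 mm more, back off, and go round to its left side.

```bash
python3 -m crank '[{"tx":0,"ty":0,"tz":-0.0025,"twist":0},{"tx":0,"ty":0,"tz":0,"twist":0},{"tx":0,"ty":0,"tz":0.02,"twist":0},{"tx":0,"ty":0.023,"tz":0.008,"twist":0},{"tx":0,"ty":0.024,"tz":0,"twist":0},{"tx":0,"ty":0,"tz":-0.025,"twist":0},{"tx":0,"ty":0,"tz":-0.025,"twist":0},{"tx":0,"ty":0,"tz":0,"twist":0}]' 0.0; python3 st.py; python3 look.py b -5,0 0,0 5,0 0,-3
```

```text
t: 4.55
position: [517.1, 97.5, 218.8]
eef_rot: [-0.095, 0.701, 0.095, 0.7]
wrist_force: [0.5, 0.2, -0.4]
finger_gap: 0.3
t 4.55 tcp [517.1  97.5 218.8] tip gate [-0.3 48.1] tip z 154.8 yaw err -0.0003 tx [-0.001 -0.    -1.   ] F gate [0.5 0. ] -0.4 gap 0.3
-5,0 [[167.3 306.7]] topzoom [[431. 288.]]
0,0 [[168.9 316.8]] topzoom [[427. 277.]]
5,0 [[170.5 326.6]] topzoom [[423. 265.]]
0,-3 [[161.8 316.7]] topzoom [[434. 275.]]
```

View pics/bw.png

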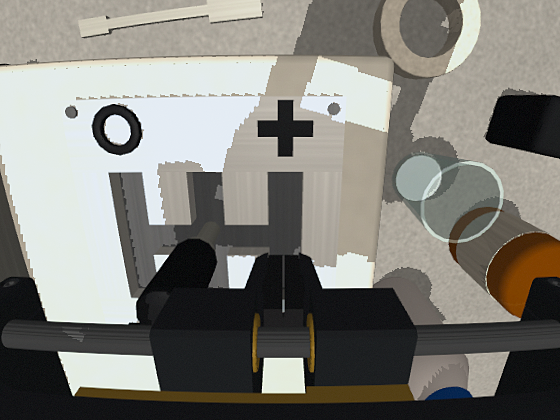

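Run:
```python
from h import *
i=camera_info('wrist');s=state();MP=wristMP(i,s);g=np.load('gate.npz'); Rm,t=g['Rm'],g['t']
for x,y,z in [(0,0,110),(0,-3,110),(0,0,138),(0,-3,138),(-72,-50,115),(-72,50,115),(4,-3,138),(-4,-3,138)]: print(x,y,z,proj(i,[[*(Rm@[x,y]+t),z]],MP).round(1))
p=cv2.imread('pics/bw.png'); cv2.imwrite('pics/bz.png',cv2.resize(p[150:350,80:330],None,fx=3,fy=3,interpolation=cv2.INTER_CUBIC))
```

```text
0 0 110 [[211.3 234.4]]
0 -3 110 [[206.8 234.4]]
0 0 138 [[201.  253.8]]
0 -3 138 [[195.8 253.8]]
-72 -50 115 [[116.2 123.5]]
-72 50 115 [[288.  121.5]]
4 -3 138 [[196.5 260. ]]
-4 -3 138 [[195.2 247.5]]
```

View pics/bz.png

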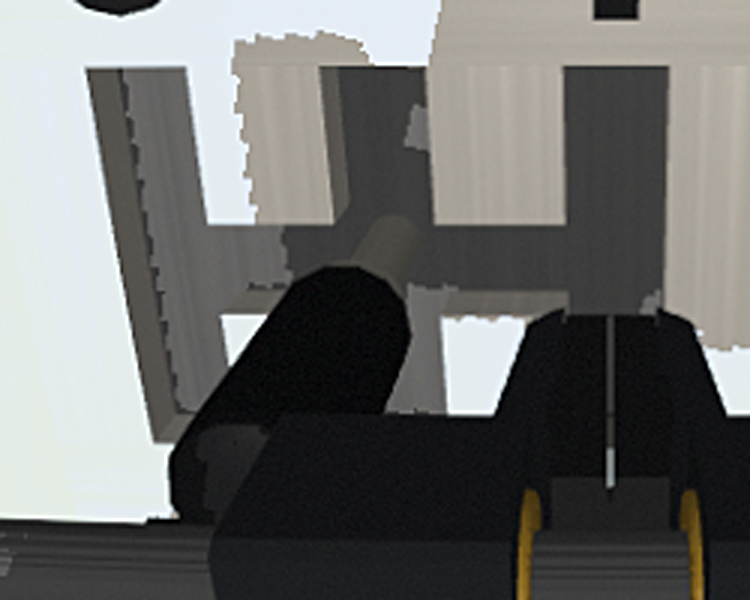

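The stem sits inside the cross slot, at zoom (375,265) against a slot centre row of about 270, so x ≈ -1. The finger is left of it and clear. I'll push right along the cross slot.

```bash
python3 -m crank '[{"tx":0,"ty":-0.01,"tz":0,"twist":0},{"tx":0,"ty":-0.01,"tz":0,"twist":0},{"tx":0,"ty":-0.01,"tz":0,"twist":0},{"tx":0,"ty":-0.01,"tz":0,"twist":0},{"tx":0,"ty":-0.01,"tz":0,"twist":0},{"tx":0,"ty":-0.008,"tz":0,"twist":0},{"tx":0,"ty":0,"tz":0,"twist":0}]' 0.0; python3 st.py; python3 look.py c
```

```text
t: 5.52
position: [533.4, 40.9, 218.7]
eef_rot: [-0.095, 0.701, 0.094, 0.701]
wrist_force: [-0.3, -0.2, -0.4]
finger_gap: 0.3
t 5.53 tcp [533.4  40.9 218.7] tip gate [  0.4 -10.8] tip z 154.7 yaw err -0.0008 tx [-0.    -0.001 -1.   ] F gate [-0.3 -0.1] -0.4 gap 0.3
```

View pics/cw.png

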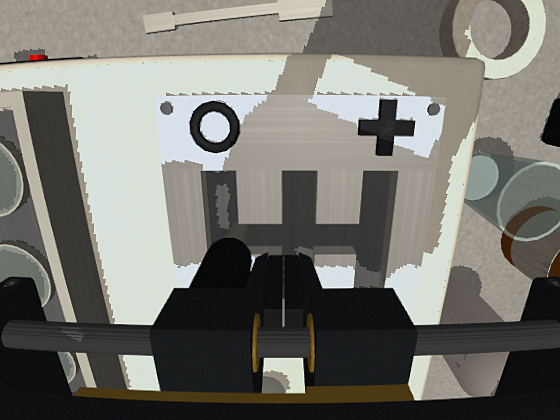

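Run:
```python
from h import *
i=camera_info('wrist');s=state();MP=wristMP(i,s);g=np.load('gate.npz'); Rm,t=g['Rm'],g['t']
for u,v,z in [(214.5,127,115),(387,127,115),(231,258,138),(251,258,138)]: print(u,v,z,(Rm.T@(onplane(i,u,v,z,MP)[:2]-t)).round(1))
p=cv2.imread('pics/cw.png'); cv2.imwrite('pics/cz.png',cv2.resize(p[150:350,130:380],None,fx=3,fy=3,interpolation=cv2.INTER_CUBIC))
```

```text
214.5 127 115 [-69.8 -50.2]
387 127 115 [-69.9  49.1]
231 258 138 [  1.9 -40.8]
251 258 138 [  1.9 -29.3]
```

View pics/cz.png

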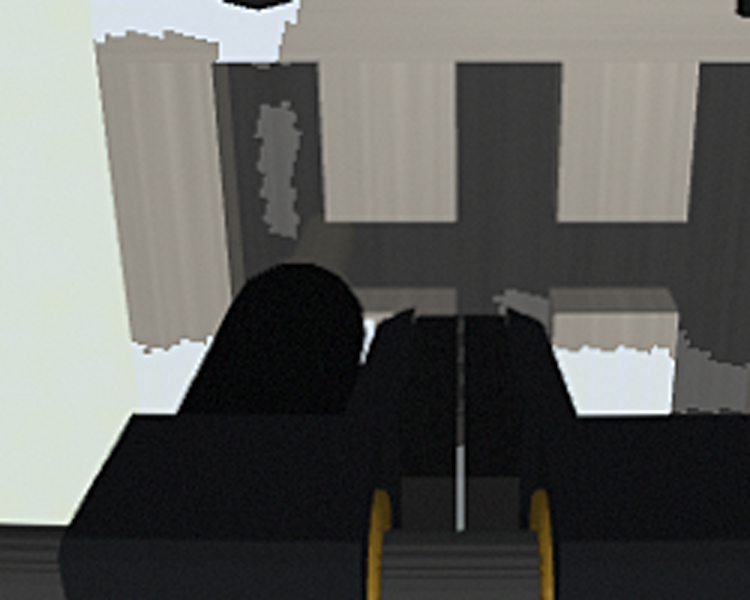

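The grip bottom is centred near zoom (300,322), so the lever is at y ≈ -41 and x ≈ 0. Another 9.5 mm brings it to the right column. After that I'll go back around to the far side.

```bash
python3 -m crank '[{"tx":0,"ty":-0.005,"tz":0,"twist":0},{"tx":0,"ty":-0.0045,"tz":0,"twist":0},{"tx":0,"ty":0,"tz":0,"twist":0}]' 0.0; python3 st.py; python3 look.py d
python3 - <<'E'
import cv2
p=cv2.imread('pics/dw.png'); cv2.imwrite('pics/dz.png',cv2.resize(p[150:350,130:380],None,fx=3,fy=3,interpolation=cv2.INTER_CUBIC))
E
```

```text
t: 6.0
position: [535.9, 32.2, 218.7]
eef_rot: [-0.095, 0.701, 0.095, 0.701]
wrist_force: [-0.9, 0.5, 0.1]
finger_gap: 0.2
t 6.0 tcp [535.9  32.2 218.7] tip gate [  0.5 -19.9] tip z 154.7 yaw err -0.0003 tx [-0. -0. -1.] F gate [-0.7  0.7] 0.1 gap 0.2
```

View pics/dz.png

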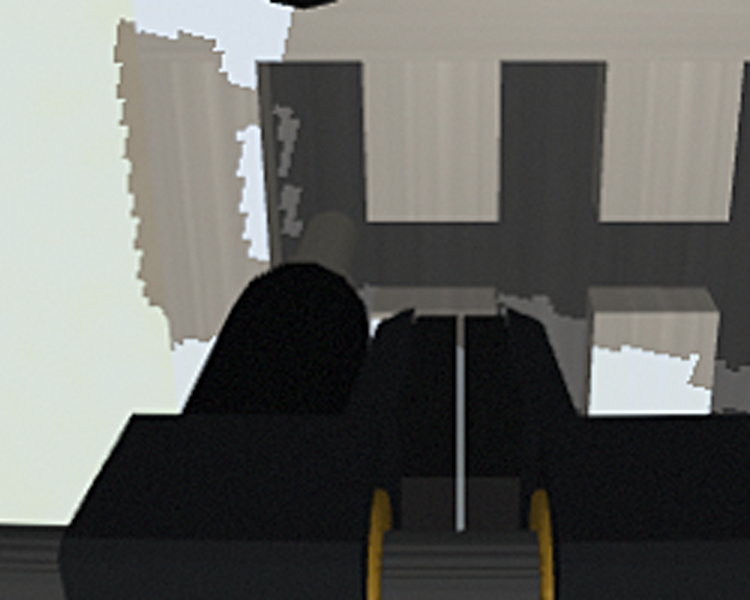

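The stem is at zoom (325,235), centred in the right column, which spans 270–365. Next I'll go around to the far side and push toward the ring.

```bash
python3 -m crank '[{"tx":0,"ty":0.008,"tz":0,"twist":0},{"tx":0,"ty":0,"tz":0.022,"twist":0},{"tx":0,"ty":0,"tz":0.023,"twist":0},{"tx":0,"ty":-0.019,"tz":0,"twist":0},{"tx":0,"ty":-0.019,"tz":0,"twist":0},{"tx":0,"ty":0,"tz":-0.012,"twist":0},{"tx":0,"ty":0,"tz":-0.01,"twist":0},{"tx":0,"ty":0,"tz":-0.01,"twist":0},{"tx":0,"ty":0,"tz":0,"twist":0}]' 0.0; python3 st.py; python3 look.py e
```

```text
t: 7.22
position: [555.7, 6.8, 219.0]
eef_rot: [-0.095, 0.701, 0.095, 0.701]
wrist_force: [-0.2, -0.7, 0.1]
finger_gap: 0.7
t 7.22 tcp [555.7   6.8 219. ] tip gate [ 12.9 -49.6] tip z 155.0 yaw err -0.0004 tx [-0. -0. -1.] F gate [-0.3 -0.6] 0.1 gap 0.7
```

View pics/ew.png

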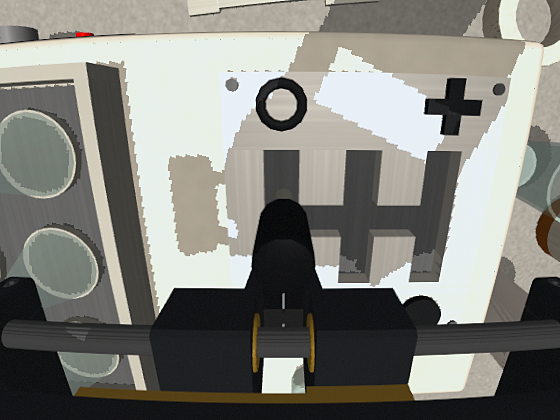

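The stem, at (283,195), is now entering the ring's slot. The fingers are square behind it, so I'll continue pushing home.

```bash
python3 -m crank '[{"tx":0,"ty":0,"tz":-0.01,"twist":0},{"tx":0,"ty":0,"tz":-0.01,"twist":0},{"tx":0,"ty":0,"tz":-0.008,"twist":0},{"tx":0,"ty":0,"tz":-0.003,"twist":0},{"tx":0,"ty":0,"tz":0,"twist":0}]' 0.0; python3 st.py; python3 look.py f
```

```text
t: 7.95
position: [527.5, -0.9, 219.0]
eef_rot: [-0.095, 0.699, 0.095, 0.703]
wrist_force: [13.5, 4.1, -5.1]
finger_gap: 0.6
t 7.95 tcp [527.5  -0.9 219. ] tip gate [-16.  -49.6] tip z 155.0 yaw err -0.0006 tx [ 0.005  0.001 -1.   ] F gate [14.1  0.3] -5.1 gap 0.6
```

View pics/fw.png

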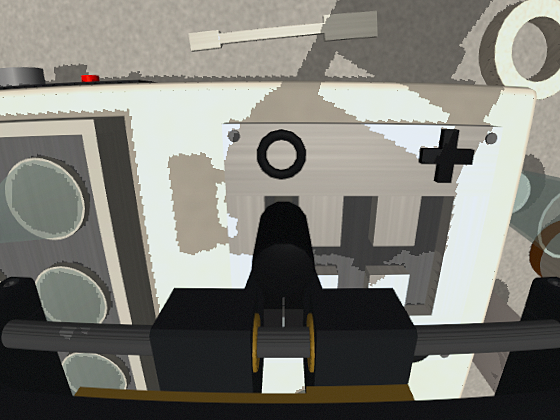

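A steady 14 N opposes the push at tip x = -16, so the lever is against its stop. Now I'll back off, rise and move clear.

```bash
python3 -m crank '[{"tx":0,"ty":0,"tz":0.012,"twist":0},{"tx":0,"ty":0,"tz":0.025,"twist":0},{"tx":-0.03,"ty":0,"tz":0,"twist":0},{"tx":-0.04,"ty":0,"tz":0,"twist":0},{"tx":-0.04,"ty":0,"tz":0,"twist":0},{"tx":0,"ty":0.04,"tz":-0.02,"twist":0},{"tx":0,"ty":0.045,"tz":-0.02,"twist":0},{"tx":0,"ty":0.045,"tz":-0.02,"twist":0},{"tx":0,"ty":0.045,"tz":-0.02,"twist":0},{"tx":0,"ty":0.045,"tz":-0.02,"twist":0},{"tx":0,"ty":0.045,"tz":-0.02,"twist":0},{"tx":0,"ty":0,"tz":0,"twist":0}]' 0.0
python3 -m crank '[{"tx":0,"ty":0.045,"tz":-0.02,"twist":0},{"tx":0,"ty":0.045,"tz":-0.02,"twist":0},{"tx":0,"ty":0.045,"tz":-0.02,"twist":0},{"tx":0,"ty":0,"tz":0,"twist":0},{"tx":0,"ty":0,"tz":0,"twist":0}]' 0.0; python3 st.py; python3 look.py g -40,-50 -35,-50 -40,-55
python3 - <<'E'
from h import *
p,d=read_camera('scene'); cv2.imwrite('pics/gs.png',p[:,:,::-1])
p,d=read_camera('top'); cv2.imwrite('pics/gtf.png',p[:,:,::-1])
E
```

```text
t: 9.55
position: [374.3, 233.7, 328.9]
eef_rot: [-0.096, 0.701, 0.096, 0.7]
wrist_force: [0.0, 0.6, 1.3]
finger_gap: 0.0
t: 10.18
position: [283.0, 345.8, 328.6]
eef_rot: [-0.095, 0.701, 0.094, 0.701]
wrist_force: [0.1, 0.0, 0.1]
finger_gap: 0.3
t 10.18 tcp [283.  345.8 328.6] tip gate [-159.8  349.7] tip z 264.6 yaw err -0.0006 tx [-0.    -0.001 -1.   ] F gate [0.1 0. ] 0.1 gap 0.3
-40,-50 [[-101.4  327.4]] topzoom [[571. 334.]]
-35,-50 [[-99.6 331.4]] topzoom [[567. 323.]]
-40,-55 [[-104.3  326.8]] topzoom [[582. 331.]]
```

View pics/gt.png

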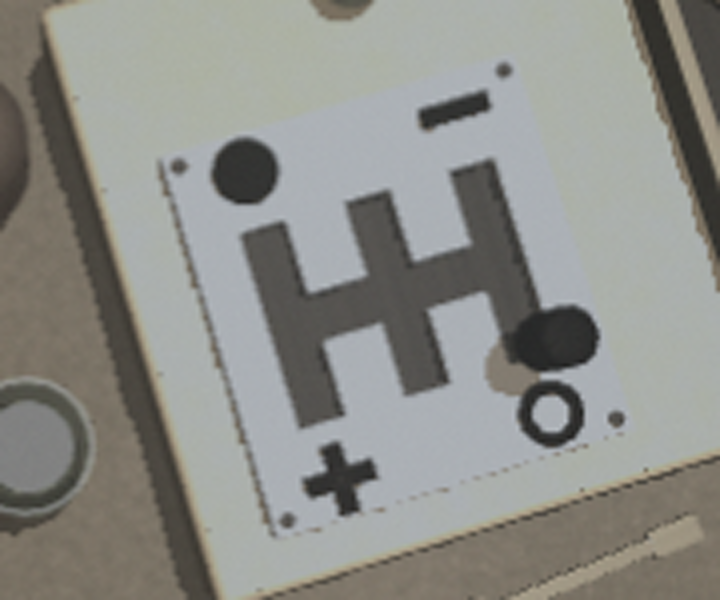

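View pics/gs.png

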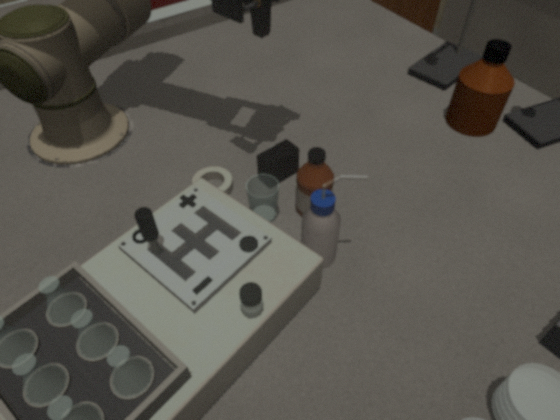

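View pics/gtf.png

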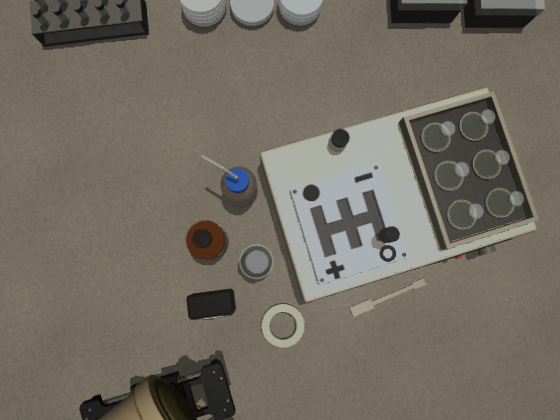

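The grip top is at zoom (568,336), and fully home predicts (571,334), a difference of about 1 mm. The loose items are where they were, and the arm is clear.

```bash
python3 -c "
from plant import sign_off
print(sign_off())"
```

```text
the job is handed in; nothing more can be done
None
```

The selector lever is now in the ring-marked slot (near right), so the bath is set to circular motion; I handed the job in at about 10 s of the 45 s.

**Moves:** With the closed fingertips I pushed the lever back to the cross slot, then right along it to the right column, then toward the operator into the ring's slot. It never entered another marked slot and was never lifted.

**Last checks:**
- **Lever home:** A steady 14 N opposed the final push, so the lever had reached its stop. In the last top view the grip was within about 1 mm of the fully home position.
- **Surroundings:** By eye, the bottles, jar and other loose items are where they stood at the start. The arm is clear of everything, and the wrist force reads about zero.

**Disagreement:** The wrist camera showed the gate marks 2–3 mm nearer the far side than the top view did. This is roughly the stated calibration error, and I judged the lever against the slots instead. One malformed move command was refused at the start and moved nothing.

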